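Pack the butter tub: freezer block, new butter, older butter, clip the lid

TASK

Pack the clear tub for the cold counter: lay the pale-blue freezer block flat on the tub's floor, then on top of it the fresh stick of butter (green dot), and on top of that the older stick (orange dot) so that it is used first, both sticks lying lengthwise along the tub and squarely on what is below. Then put the blue lid on and press it down until the sprung catches at both ends snap over its edge. Leave the yellow margarine and the salt and pepper shakers where they are.

Things in the scene. Friction and masses are not known exactly. Their poses are not given: they have to be found in the camera images.
- tub: clear open tub, fixed to the bench: 180 mm long (its x), 130 wide (y), 80 high; walls and floor 4 mm, inside 172 x 122. Origin: centre of its underside, z up; same either way round. At each end (x = +-98 mm) stands a blue sprung catch 36 mm wide, flared outward to its top 103 mm up, its nose reaching inward to x = +-91 mm, 85 mm up
- lid: blue lid lying right way up, 188 mm (x) x 138 (y), 160 g; origin: centre of the underside of its inward-tapering plug rails, z up. Flange 4 mm thick, underside 22 mm above origin; raised middle to 39 mm; white bar handle along x, 90 long, 20 wide, 57 to 71 mm up, open beneath its middle 60 mm. Same either way round. Home on the tub, its origin is 58 mm above the tub's
- freezer_block: pale-blue slim freezer block, 140 mm long (x), 64 mm wide (y), 15 mm thick, flat on the bench, rigid, about 120 g. Origin: centre of its underside, z up
- butter_new: fresh stick of cold hard butter, cream wrapper with blue bands and a GREEN round dot on top: 120 mm long (x), 32 mm wide (y), 32 mm high, about 115 g. Origin: centre of its underside, z up
- butter_old: older stick of butter, the same size and wrapper but with an ORANGE round dot on top: 120 mm long (x), 32 mm wide (y), 32 mm high. Origin: centre of its underside, z up
- margarine: stick of margarine in a yellow wrapper, no dot, 120 x 32 x 32 mm, lying among the others; not wanted, leave it. Origin: centre of its underside
- salt: glass salt shaker, white inside, steel cap, 39 mm diameter, 73 mm high, standing loose; leave it. Origin: centre of its underside
- pepper: glass pepper shaker, dark inside, steel cap, 39 mm diameter, 73 mm high, standing loose; leave it. Origin: centre of its underside
- catch_a (a joint): sprung catch at the tub's +x end, hinged at its root: 0 upright (at rest, or caught over the lid), grows as it bends outward (rad), about 0.1 as the lid's edge passes its nose. A lid set down loosely rests on the catches 7 to 11 mm high; pressed straight down with some 6 to 15 N it snaps under both
- catch_b (a joint): the same at the tub's -x end
There are look-alikes about, which are no part of the job. There is more than one size of the freezer_block; the job needs the smaller. What is shaped like the butter_new but purple is not meant.

How it is judged:
On the way, in this order (a step that is already met when the one before it is completed fails the run):
1. the freezer block lies flat on the tub's floor (z of freezer_block in the frame of tub between 0 and 0.008 m and x of freezer_block in the frame of tub between -0.025 and 0.025 m and y of freezer_block in the frame of tub between -0.035 and 0.035 m and angle between freezer_block's own z axis and vertical below 0.08 rad), for 0.2 s.
2. the green-dot stick lies on the freezer block in the tub (all of step 1 and z of butter_new in the frame of freezer_block between 0.011 and 0.019 m and x of butter_new in the frame of freezer_block between -0.018 and 0.018 m and y of butter_new in the frame of freezer_block between -0.016 and 0.016 m and angle between butter_new's own z axis and vertical below 0.1 rad and angle between the x axis of butter_new and the x axis of tub, either way round below 0.3 rad), for 0.2 s.
3. the orange-dot stick lies on the green-dot stick (all of step 2 and z of butter_old in the frame of butter_new between 0.028 and 0.036 m and x of butter_old in the frame of butter_new between -0.018 and 0.018 m and y of butter_old in the frame of butter_new between -0.012 and 0.012 m and angle between butter_old's own z axis and vertical below 0.1 rad and angle between the x axis of butter_old and the x axis of butter_new, either way round below 0.3 rad), for 0.2 s.
4. the lid is pressed home and both catches have snapped over it (all of step 3 and z of lid in the frame of tub between 0.055 and 0.061 m and x of lid in the frame of tub between -0.005 and 0.005 m and y of lid in the frame of tub between -0.005 and 0.005 m and angle between lid's own z axis and vertical below 0.03 rad and value of joint each of catch_a, catch_b below 0.04 rad), for 0.2 s.
At the end, for the whole second after the job is handed in: Block flat on tub floor; green stick flat on it (18 mm along, 16 across, 0.3 rad to tub), orange flat on green (18 along, 12 across, 0.3 rad); lid home on the rim (3 mm height, 5 mm sideways, level 0.03 rad), both catches sprung back over it; all at rest (all of step 4 and linear speed of each of freezer_block, butter_new, butter_old, lid below 0.02 m/s); the robot touches nothing.
It fails at once if the margarine is pushed away or knocked over (moved more than 30 mm or tipped) (distance of margarine from where it was at the start of the episode above 0.03 m or angle between margarine's own z axis and vertical above 0.5 rad).
It fails at once if the salt shaker is pushed away or knocked over (moved more than 30 mm or tipped) (distance of salt from where it was at the start of the episode above 0.03 m or angle between salt's own z axis and vertical above 0.5 rad).
It fails at once if the pepper shaker is pushed away or knocked over (moved more than 30 mm or tipped) (distance of pepper from where it was at the start of the episode above 0.03 m or angle between pepper's own z axis and vertical above 0.5 rad).
It also fails if it takes over 125 s, if anything falls off the work surface, if the arm or the gripper's body presses on something with over 40 N, if the wrist force passes 120 N, or if a joint passes its speed limit or range.

ROBOT

A 6-joint arm with a two-finger parallel gripper is mounted at the origin on the work surface. World frame = base frame: x ahead of the robot, y to its left, z up, the work surface at z = 0. Lengths are in m, angles in rad, forces in N, time in s.
With the tool pointing down it reaches from about 0.3 to 0.775 m from the base axis. Payload 14.6 kg.
Tool frame: the origin (TCP) lies at the very end of the fingers, on their centre line; the grasp point (between the pads) lies 19 mm behind it; z points along the fingers, y is the line along which they close (so a half turn about z gives the same grasp; the last joint's range is limited). The gripper opens to 94 mm and grips with 3 to 60 N. Pads are 16 mm wide; open, the fingers measure 119 mm over their backs; the gripper's body (75 mm by 177 mm) begins 78 mm behind the grasp point.
Start: joints at [1.085, 0.3, 1.521, -0, 1.321, -0.067], TCP at [0.224, 0.502, 0.205] pointing down, gripper open.
Joint ranges: [-3.03, 3.03], [-0.79, 2.21], [0.23, 2.52], [-1.04, 4.18], [0, 3.07], [-2.55, 2.55]. Speed limits (rad/s): [2.22, 2.22, 2.57, 3.14, 3.14, 3.14].

INTERFACE

Orientations are given as a unit quaternion [x, y, z, w].
In Python, from rig import get_obs, imaging, finish_job gives the robot as it stands.
- The arm moves only by the tool arm_command, never from a script. Its argument "plan" is a list of rows, each a list of 7 numbers: the shift along the world's x, y, z in cm, then the turn, a rotation vector about the world's x, y, z in degrees, then the finger opening in cm, from 0 to 9.4. In form: [[dx, dy, dz, ax, ay, az, grip], ...]. A call has 1 to 20 rows; each row shifts and turns the commanded pose from where the row before left it; what a row does not reach is not made up. A row lasts 1/10 s, in which the tool goes at most 50 mm and 8.59 degrees, less where a joint would pass 70% of its speed; a pose out of reach is approached as far as the arm can. A call with a gripper value outside its range is refused whole. The fingers move at their own pace and stop on an object; the grip force is fixed at half the most. Time passes only in rows, so rows that do not move let the fingers close. It gives the time, the measured TCP pose, the force, the opening and the grip force at its end, in the units of the state.
- get_obs(): the state, without advancing time (a new reading comes with each control period).
- imaging.capture(name): name is "scene" or "top" or "wrist"; returns a dict with "frame" (480x640x3 uint8, red, green, blue), "depth" (480x640 float32, m along the optical axis (not along the pixel's ray), 0 where there is no reading), "fovy" (degrees; the focal length in pixels is half the picture's height over the tangent of half this angle, whatever the lens; pixels are square), "cx", "cy" (the principal point, pixels), "R" (3x3) and "t" (3): a world point X has camera coordinates R X + t. Camera axes: x right, y down, z forward; pixel columns grow to the right and rows downward; lengths in m; the calibration is good to about 2 mm. The wrist camera is an equidistant fisheye: a pixel r from the principal point sees the ray r / f radians off the axis. A picture is of the moment at which its call begins.
- finish_job(): hands the job in; it is judged then, once.
The state is a dict: "time": time; "joints": joint angles; "joint_vel": joint speeds; "tau": joint torques, N m; "tool_pos": TCP position; "eef_rot": TCP orientation; "ft_force": force on the tool from outside, world axes, zero at the start; "wrist_torque": the same for the moment, N m; "opening": opening from 0.0 (shut) to 1.0 (fully open); "gripper_force": force on a finger pad.
Only numpy, scipy, OpenCV 4.12 (cv2) and the standard library are available. Lean on these libraries where they do the work, as an engineer would, in place of code of your own. Each camera call takes 0.05 s, during which the arm holds its last target. There are 200 camera calls.

## Working session

There is one attempt and no reset: what is moved stays moved. The work goes in short steps, Python scripts to look and compute and a tool call to move; the robot and the scene stay as the last step left them, time stands still between calls to the robot, and variables do not carry over. Pictures are saved under pics/ and viewed, at most 14 in all, crops included, and the job is handed in when it is done.

Besides the shell and the picture viewer there is one more tool, called after "Request:" as name(argument=value, ...) on one line, values as JSON. arm_command: Moves the arm, as the interface text tells. Its arguments: {"type":"object","properties":{"plan":{"type":"array","items":{"type":"array","items":{"type":"number"}}}},"required":["plan"]}

```bash
mkdir -p pics; cat > h.py <<'E'
import numpy as np, cv2
from rig import get_obs, imaging, finish_job
def cap(n):
    d=imaging.capture(n); d['f']=240/np.tan(np.radians(d['fovy'])/2); return d
def save(im,name): cv2.imwrite('pics/'+name,cv2.cvtColor(np.ascontiguousarray(im),cv2.COLOR_RGB2BGR))
def cloud(d):  # pinhole only
    v,u=np.mgrid[:480,:640]; z=d['depth']
    P=np.stack([(u-d['cx'])/d['f']*z,(v-d['cy'])/d['f']*z,z],-1)
    return (P-d['t'])@d['R']
def ray(d,u,v,h):
    r=np.array([(u-d['cx'])/d['f'],(v-d['cy'])/d['f'],1.])@d['R']; c=-d['R'].T@d['t']
    return c+r*(h-c[2])/r[2]
E
python3 - <<'E'
from h import *
for n in('top','scene'):
    d=cap(n); save(d['frame'],n+'1.png'); np.save(n+'.npy',d,allow_pickle=True); print(n,d['fovy'],-d['R'].T@d['t'],d['R'].round(2).tolist(),(d['depth']==0).mean())
E
```

```text
top 57.01003761901889 [ 0.35708254 -0.00382273  1.09906202] [[-0.03, -1.0, 0.01], [-0.98, 0.03, -0.17], [0.17, -0.02, -0.98]] 0.00396484375
scene 52.19404866453663 [ 0.92853244 -0.24083258  0.8596833 ] [[0.51, 0.86, -0.0], [0.74, -0.44, -0.5], [-0.43, 0.25, -0.87]] 0.004231770833333333
```

View pics/top1.png

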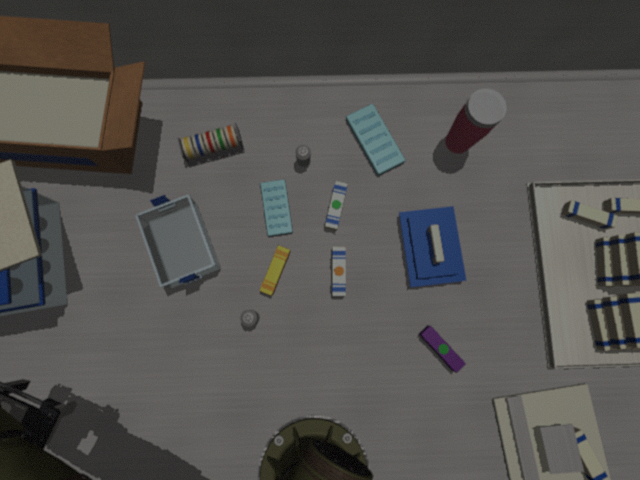

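View pics/scene1.png

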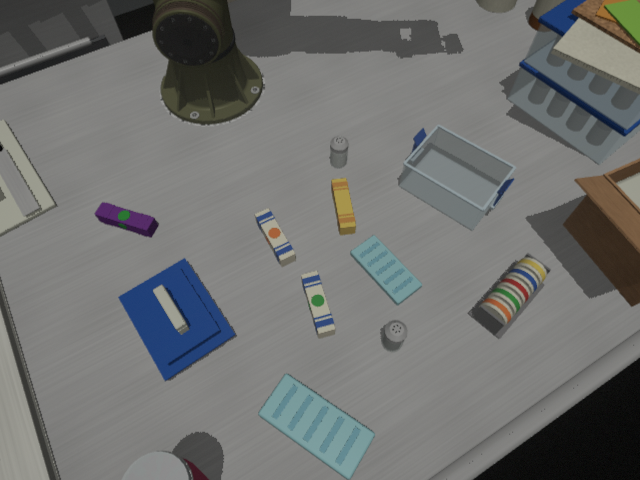

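The top view shows these candidates. The freezer blocks are the small one at (276,208) and the large one at (375,138), and I choose the small one. The green-dot sticks are cream at (337,205), which I choose, and purple at (442,348), which I don't want. The orange stick is at (339,272), with the margarine at (275,271). There are other cream sticks on the tray at the right (600,215). The lid is at (432,247), the tub at (178,240), and the shakers at (303,155) and (249,319).

```bash
cat >> h.py <<'E'
def rect(P,m,zlo,zhi):
    """world-plane min-area rectangle of masked cloud points -> centre, sizes(long,short), yaw of long axis deg"""
    q=P[m&(P[...,2]>zlo)&(P[...,2]<zhi)]
    (c,s,a)=cv2.minAreaRect((q[:,:2]*1000).astype(np.float32))
    if s[0]<s[1]: s=s[::-1];a+=90
    return np.round(c,1),np.round(s,1),round((a+90)%180-90,1),np.round(np.percentile(q[:,2]*1000,[5,50,95]),1),len(q)
def win(u0,u1,v0,v1):
    m=np.zeros((480,640),bool);m[v0:v1,u0:u1]=1;return m
E
python3 - <<'E'
from h import *
for n,W in (('top',dict(block=(258,296,175,240),big=(340,410,100,180),new=(322,352,178,233),old=(326,352,242,302),marg=(256,293,244,300),lid=(395,470,200,292),tub=(130,222,190,295),handle=(426,448,220,270),salt=(238,262,306,332),pepper=(294,314,143,168))),
 ('scene',dict(block=(345,425,230,310),big=(250,380,370,480),new=(298,340,265,340),old=(250,300,205,268),marg=(328,358,175,238),lid=(110,240,255,385),tub=(390,520,120,235)))):
    d=np.load(n+'.npy',allow_pickle=True).item(); P=cloud(d)
    print(n,'bench z',np.median(P[300:330,300:400,2]) if n=='top' else '')
    for k,w in W.items():
        lo,hi={'block':(.009,.025),'big':(.009,.03),'tub':(.07,.09),'lid':(.015,.035),'handle':(.06,.08),'salt':(.06,.09),'pepper':(.06,.09)}.get(k,(.024,.045))
        try: print(k,*rect(P,win(*w),lo,hi))
        except Exception as e: print(k,e)
d=np.load('top.npy',allow_pickle=True).item()
save(cv2.resize(d['frame'][140:310,240:360],None,fx=3.5,fy=3.5,interpolation=cv2.INTER_CUBIC),'crop1.png')
print(get_obs())
E
```

```text
top bench z -0.00036094051968584744
block [630.  77.] [140.3  63.9] 7.2 [11.  14.5 17.9] 1350
big [ 806.  -182.8] [180.6  83.5] 25.6 [14.8 18.7 22.1] 2087
new [628.7 -73.6] [121.5  32.6] -14.9 [28.  31.6 34.9] 610
old [462.2 -73.5] [119.6  31.5] -2.3 [28.  31.5 35.1] 658
marg [469.6  81.3] [119.8  33. ] -22.9 [28.  31.5 34.8] 661
lid [ 519. -307.] [188.6 139. ] 5.2 [22.5 25.8 33.2] 1703
tub [540.9 309.2] [198.4 135.1] 20.5 [72.2 79.1 85.3] 895
handle [ 518.4 -307.2] [89.3 21.8] 4.2 [63.7 70.2 73.7] 348
salt [356.8 141.2] [37.1 36.3] 88.7 [63.6 69.6 73.9] 221
pepper [754.7   5.3] [39.4 34.5] -1.4 [62.8 69.1 73.7] 185
scene bench z 
block [612.6  76.6] [180.9  65.1] 7.3 [10.8 13.7 16.3] 2214
big [ 808.4 -180. ] [179.7  82.4] 26.0 [14.9 17.7 20.3] 5823
new [630.8 -71.1] [120.4  32.9] -14.8 [27.9 30.5 32.9] 1114
old [464.7 -71.8] [122.   32.8] -2.1 [27.5 30.5 33. ] 896
marg [471.9  83.3] [123.2  32.7] -22.7 [27.2 30.5 33. ] 813
lid [ 520.7 -304.6] [190.3 138.2] 5.1 [21.8 24.4 34.5] 3251
tub [542.8 311.7] [198.9 138.3] 20.8 [70.9 78.2 84.2] 1324
{'time': 0.1, 'joints': array([ 1.08541034e+00,  3.00402362e-01,  1.52153796e+00,  3.98003117e-06,
        1.32072708e+00, -6.66186692e-02]), 'joint_vel': array([-0.00035237, -0.00154207, -0.00254803, -0.00017426,  0.0003821 ,
       -0.00038278]), 'tau': array([-5.46117519e-05, -5.32640147e+01, -3.53289878e+01,  7.09247170e-02,
        2.33915064e-02, -1.35297710e-04]), 'tool_pos': array([0.22354269, 0.5022474 , 0.20494229]), 'eef_rot': array([ 2.07857512e-01,  9.78158968e-01, -5.16509487e-04, -1.48295207e-04]), 'ft_force': array([ 0.15600423, -0.56832178,  0.12936178]), 'wrist_torque': array([-0.03794262, -0.00253   ,  0.04515449]), 'gripper_force': 0.0, 'opening': 1.001176362046657}
```

View pics/crop1.png

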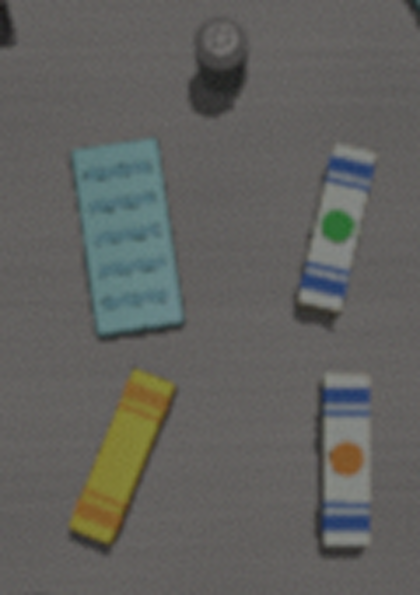

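The crop confirms the choice: the small block (140x64 by depth), cream sticks with a green dot and an orange dot, and the yellow margarine separate. Next I'll move above the block.

Request:
arm_command(plan=[[2.72,-2.83,0,0,0,2.08,9.4],[2.72,-2.83,0,0,0,2.08,9.4],[2.72,-2.83,0,0,0,2.08,9.4],[2.72,-2.83,0,0,0,2.08,9.4],[2.72,-2.83,0,0,0,2.08,9.4],[2.72,-2.83,0,0,0,2.08,9.4],[2.72,-2.83,0,0,0,2.08,9.4],[2.72,-2.83,0,0,0,2.08,9.4],[2.72,-2.83,0,0,0,2.08,9.4],[2.72,-2.83,0,0,0,2.08,9.4],[2.72,-2.83,0,0,0,2.08,9.4],[2.72,-2.83,0,0,0,2.08,9.4],[2.72,-2.83,0,0,0,2.08,9.4],[2.72,-2.83,0,0,0,2.08,9.4],[2.72,-2.83,0,0,0,2.08,9.4],[0,0,-3,0,0,0,9.4],[0,0,-3,0,0,0,9.4],[0,0,-3,0,0,0,9.4],[0,0,0,0,0,0,9.4],[0,0,0,0,0,0,9.4]])

```text
time: 2.1
tool_pos: [0.6318, 0.078, 0.116]
eef_rot: [-0.063, 0.998, -0.0, -0.0]
ft_force: [0.8, 0.1, 0.2]
opening: 0.998
gripper_force: 0.0
```

Request:
arm_command(plan=[[0,0,-2.5,0,0,0,9.4],[0,0,-2.5,0,0,0,9.4],[0,0,-2.5,0,0,0,9.4],[0,0,-2,0,0,0,9.4],[0,0,-1,0,0,0,9.4],[0,0,-0.7,0,0,0,9.4],[0,0,0,0,0,0,9.4],[0,0,0,0,0,0,5.5],[0,0,0,0,0,0,5.5],[0,0,0,0,0,0,5.5],[0,0,0,0,0,0,5.5],[0,0,0,0,0,0,5.5],[0,0,0,0,0,0,5.5],[0,0,0,0,0,0,5.5]])

```text
time: 3.5
tool_pos: [0.6318, 0.078, 0.0038]
eef_rot: [-0.063, 0.998, -0.0, 0.0]
ft_force: [-2.0, 0.1, 3.6]
opening: 0.682
gripper_force: 30.0
```

Request:
arm_command(plan=[[0,0,0.5,0,0,0,5.5],[0,0,1.5,0,0,0,5.5],[0,0,3,0,0,0,5.5],[0,0,3.5,0,0,0,5.5],[0,0,3.5,0,0,0,5.5],[0,0,3.5,0,0,0,5.5],[0,0,1.5,0,0,0,5.5],[-0.9,2.32,0,0,0,1.35,5.5],[-0.9,2.32,0,0,0,1.35,5.5],[-0.9,2.32,0,0,0,1.35,5.5],[-0.9,2.32,0,0,0,1.35,5.5],[-0.9,2.32,0,0,0,1.35,5.5],[-0.9,2.32,0,0,0,1.35,5.5],[-0.9,2.32,0,0,0,1.35,5.5],[-0.9,2.32,0,0,0,1.35,5.5],[-0.9,2.32,0,0,0,1.35,5.5],[-0.9,2.32,0,0,0,1.3,5.5],[0,0,0,0,0,0,5.5],[0,0,0,0,0,0,5.5]])

```text
time: 5.4
tool_pos: [0.5414, 0.3099, 0.1729]
eef_rot: [-0.18, 0.984, -0.0, -0.0]
ft_force: [0.1, -0.3, -1.3]
opening: 0.679
gripper_force: 30.0
```

```bash
python3 - <<'E'
from h import *
o=get_obs(); print(o['tool_pos'],o['eef_rot'])
d=cap('wrist'); save(d['frame'],'w1.png'); d=cap('scene'); save(d['frame'][60:320,320:640],'s2.png')
E
```

```text
[0.54137029 0.30992626 0.17294425] [-1.79543133e-01  9.83749983e-01 -2.33736797e-04 -4.23657519e-04]
```

View pics/w1.png

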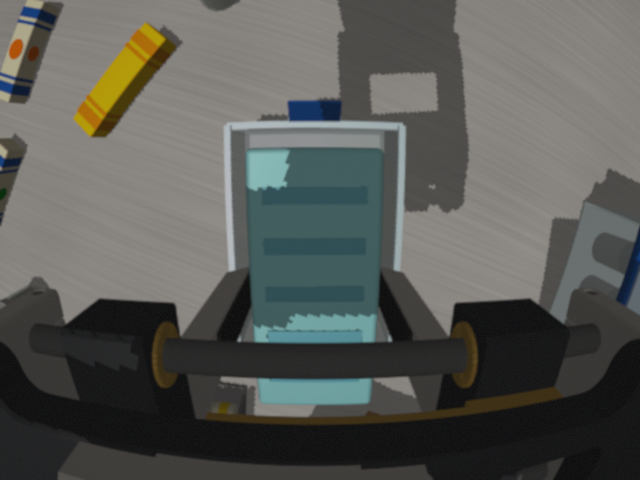

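The wrist view shows the block held level and centred between the tub walls: block edges at u≈248 and 382, tub rim at 228 and 404. Next I lower it.

Request:
arm_command(plan=[[0,0,-2.5,0,0,0,5.5],[0,0,-2.5,0,0,0,5.5],[0,0,-2.5,0,0,0,5.5],[0,0,-2.5,0,0,0,5.5],[0,0,-2.5,0,0,0,5.5],[0,0,-2,0,0,0,5.5],[0,0,-1,0,0,0,5.5],[0,0,-0.7,0,0,0,5.5],[0,0,-0.2,0,0,0,5.5],[0,0,0,0,0,0,5.5],[0,0,0,0,0,0,5.5]])

```text
time: 6.6
tool_pos: [0.5421, 0.3101, 0.0103]
eef_rot: [-0.179, 0.984, 0.0, 0.001]
ft_force: [0.7, -0.4, -1.3]
opening: 0.676
gripper_force: 30.0
```

Another 2.5 mm down, then a small opening and retreat.

Request:
arm_command(plan=[[0,0,-0.15,0,0,0,5.5],[0,0,-0.1,0,0,0,5.5],[0,0,0,0,0,0,5.5],[0,0,0,0,0,0,7.6],[0,0,0,0,0,0,7.6],[0,0,0,0,0,0,7.6],[0,0,0,0,0,0,7.6],[0,0,1,0,0,0,7.6],[0,0,2,0,0,0,7.6],[0,0,3,0,0,0,7.6],[0,0,3.5,0,0,0,7.6],[0,0,3.5,0,0,0,7.6],[0,0,3.5,0,0,0,7.6],[0,0,0,0,0,0,7.6]])

```text
time: 8.0
tool_pos: [0.5432, 0.3108, 0.1781]
eef_rot: [-0.179, 0.984, 0.001, 0.004]
ft_force: [0.3, -0.5, -1.4]
opening: 0.812
gripper_force: 0.0
```

```bash
cat >> h.py <<'E'
def both(name,top,scn,lo,hi):
    for n,w in(('top',top),('scene',scn)):
        if w:
            d=cap(n); P=cloud(d); hsv=cv2.cvtColor(d['frame'],cv2.COLOR_RGB2HSV)
            print(n,name,*rect(P,win(*w),lo,hi))
E
python3 - <<'E'
from h import *
o=get_obs(); print(o['tool_pos'],o['eef_rot'])
d=cap('wrist'); save(d['frame'],'w2.png')
E
```

```text
[0.54324729 0.31076567 0.17809662] [-0.17928881  0.98378704  0.00117985  0.00414645]
```

View pics/w2.png

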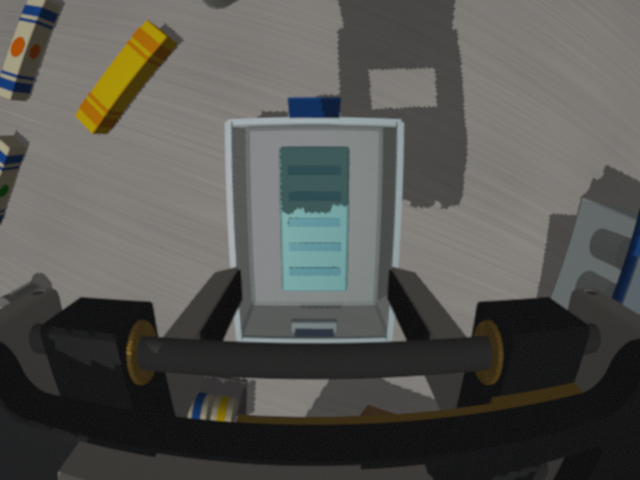

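The block lies flat and centred on the tub's floor (u 281-349, inside walls 247-378). Next is the green-dot stick.

Request:
arm_command(plan=[[0.62,-2.74,0,0,0,-2.54,7],[0.62,-2.74,0,0,0,-2.54,7],[0.62,-2.74,0,0,0,-2.54,7],[0.62,-2.74,0,0,0,-2.54,7],[0.62,-2.74,0,0,0,-2.54,7],[0.62,-2.74,0,0,0,-2.54,7],[0.62,-2.74,0,0,0,-2.54,7],[0.62,-2.74,0,0,0,-2.54,7],[0.62,-2.74,0,0,0,-2.54,7],[0.62,-2.74,0,0,0,-2.54,7],[0.62,-2.74,0,0,0,-2.54,7],[0.62,-2.74,0,0,0,-2.54,7],[0.62,-2.74,0,0,0,-2.54,7],[0.59,-2.68,0,0,0,-2.5,7],[0,0,-3,0,0,0,7],[0,0,-3,0,0,0,7],[0,0,-3,0,0,0,7],[0,0,0,0,0,0,7],[0,0,0,0,0,0,7]])

```text
time: 9.95
tool_pos: [0.628, -0.073, 0.0821]
eef_rot: [0.129, 0.992, 0.0, -0.0]
ft_force: [-0.1, 0.6, 0.0]
opening: 0.744
gripper_force: 0.0
```

Request:
arm_command(plan=[[0.1,0,-2,0,0,0,7],[0.1,0,-2,0,0,0,7],[0,0,-2,0,0,0,7],[0,0,-1.1,0,0,0,7],[0,0,-0.5,0,0,0,7],[0,0,0,0,0,0,2.4],[0,0,0,0,0,0,2.4],[0,0,0,0,0,0,2.4],[0,0,0,0,0,0,2.4],[0,0,0,0,0,0,2.4],[0,0,0,0,0,0,2.4],[0,0,0,0,0,0,2.4],[0,0,0,0,0,0,2.4]])

```text
time: 11.25
tool_pos: [0.6303, -0.073, 0.0063]
eef_rot: [0.129, 0.992, 0.0, 0.0]
ft_force: [-2.0, -0.2, 4.7]
opening: 0.34
gripper_force: 30.0
```

```bash
python3 - <<'E'
from h import *
for n in('top','scene'):
    d=cap(n);P=cloud(d);hsv=cv2.cvtColor(d['frame'],cv2.COLOR_RGB2HSV)
    W=(130,222,190,295) if n=='top' else (390,520,120,235)
    m=win(*W)&(hsv[...,1]>60)&(hsv[...,0]>80)&(hsv[...,0]<100)
    print(n,m.sum(),*rect(P,m,.008,.032)); print('tub',*rect(P,win(*W),.07,.09))
E
```

```text
top 1366 [540.3 308.6] [137.6  62.5] 21.0 [15.1 18.3 21.7] 1361
tub [541.5 309.3] [200.  135.4] 20.5 [72.5 79.  84.4] 897
scene 363 [539.2 318.6] [106.6  42.5] 20.9 [15.8 18.4 20.9] 360
tub [542.8 311.3] [199. 138.] 20.9 [71.  78.1 82.7] 1311
```

Request:
arm_command(plan=[[0,0,0.5,0,0,0,2.4],[0,0,1.5,0,0,0,2.4],[0,0,3,0,0,0,2.4],[0,0,3.5,0,0,0,2.4],[0,0,3.5,0,0,0,2.4],[0,0,3.5,0,0,0,2.4],[0,0,2.5,0,0,0,2.4],[0,0,0,0,0,0,2.4],[-0.64,2.74,0,0,0,2.5,2.4],[-0.64,2.74,0,0,0,2.5,2.4],[-0.64,2.74,0,0,0,2.5,2.4],[-0.64,2.74,0,0,0,2.5,2.4],[-0.64,2.74,0,0,0,2.5,2.4],[-0.64,2.74,0,0,0,2.5,2.4],[-0.64,2.74,0,0,0,2.5,2.4]])

```text
time: 12.85
tool_pos: [0.5845, 0.1198, 0.185]
eef_rot: [-0.024, 1.0, -0.0, -0.001]
ft_force: [0.5, -0.4, -1.1]
opening: 0.335
gripper_force: 30.0
```

Request:
arm_command(plan=[[-0.62,2.71,0,0,0,2.57,2.4],[-0.62,2.71,0,0,0,2.57,2.4],[-0.62,2.71,0,0,0,2.57,2.4],[-0.62,2.71,0,0,0,2.57,2.4],[-0.62,2.71,0,0,0,2.57,2.4],[-0.62,2.71,0,0,0,2.57,2.4],[-0.62,2.71,0,0,0,2.57,2.4],[0,0,0,0,0,0,2.4],[0,0,-2.5,0,0,0,2.4],[0,0,-2.5,0,0,0,2.4],[0,0,-2.5,0,0,0,2.4],[0,0,-2.5,0,0,0,2.4],[0,0,-2.5,0,0,0,2.4],[0,0,-2,0,0,0,2.4],[0,0,-0.8,0,0,0,2.4],[0,0,0,0,0,0,2.4],[0,0,0,0,0,0,2.4]])

```text
time: 14.55
tool_pos: [0.5424, 0.3084, 0.0338]
eef_rot: [-0.179, 0.984, 0.0, 0.0]
ft_force: [0.9, -0.2, -0.6]
opening: 0.337
gripper_force: 30.0
```

Request:
arm_command(plan=[[-0.1,0.1,-0.4,0,0,0,2.4],[0,0,-0.3,0,0,0,2.4],[0,0,-0.1,0,0,0,2.4],[0,0,0,0,0,0,2.4],[0,0,0,0,0,0,5],[0,0,0,0,0,0,5],[0,0,0,0,0,0,5],[0,0,0,0,0,0,5],[0,0,1,0,0,0,5],[0,0,2,0,0,0,5],[0,0,3,0,0,0,5],[0,0,3.5,0,0,0,5],[0,0,3.5,0,0,0,5],[0,0,2,0,0,0,5],[0,0,0,0,0,0,5]])

```text
time: 16.05
tool_pos: [0.542, 0.31, 0.179]
eef_rot: [-0.179, 0.984, 0.001, 0.003]
ft_force: [0.0, 0.2, -0.4]
opening: 0.532
gripper_force: 0.0
```

```bash
python3 - <<'E'
from h import *
d=cap('wrist'); save(d['frame'],'w3.png')
E
```

```text
(no output)
```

View pics/w3.png

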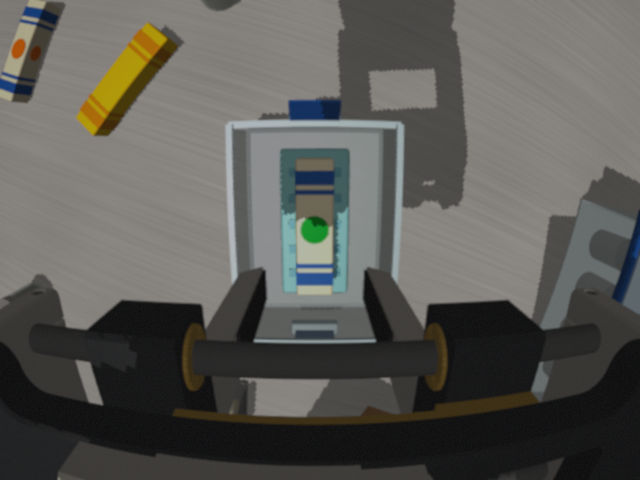

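The green-dot stick sits centred and aligned on the block (dot at 314,230). Next is the orange-dot stick.

Request:
arm_command(plan=[[-0.56,-2.73,0,0,0,-1.63,7],[-0.56,-2.73,0,0,0,-1.63,7],[-0.56,-2.73,0,0,0,-1.63,7],[-0.56,-2.73,0,0,0,-1.63,7],[-0.56,-2.73,0,0,0,-1.63,7],[-0.56,-2.73,0,0,0,-1.63,7],[-0.56,-2.73,0,0,0,-1.63,7],[-0.56,-2.73,0,0,0,-1.63,7],[-0.56,-2.73,0,0,0,-1.63,7],[-0.56,-2.73,0,0,0,-1.63,7],[-0.56,-2.73,0,0,0,-1.63,7],[-0.56,-2.73,0,0,0,-1.63,7],[-0.56,-2.73,0,0,0,-1.63,7],[-0.56,-2.75,0,0,0,-1.63,7],[0,0,-3,0,0,0,7],[0,0,-3,0,0,0,7],[0,0,-3,0,0,0,7],[0,0,0,0,0,0,7],[0,0,0,0,0,0,7]])

```text
time: 18.0
tool_pos: [0.4623, -0.0729, 0.085]
eef_rot: [0.019, 1.0, 0.0, -0.001]
ft_force: [0.3, -0.9, 0.2]
opening: 0.743
gripper_force: 0.0
```

Request:
arm_command(plan=[[0.1,0,-2,0,0,0,7],[0,0,-2,0,0,0,7],[0,0,-2,0,0,0,7],[0,0,-1.4,0,0,0,7],[0,0,-0.5,0,0,0,7],[0,0,0,0,0,0,2.4],[0,0,0,0,0,0,2.4],[0,0,0,0,0,0,2.4],[0,0,0,0,0,0,2.4],[0,0,0,0,0,0,2.4],[0,0,0,0,0,0,2.4],[0,0,0,0,0,0,2.4],[0,0,0,0,0,0,2.4]])

```text
time: 19.3
tool_pos: [0.4637, -0.073, 0.0062]
eef_rot: [0.019, 1.0, -0.0, 0.0]
ft_force: [-1.7, 0.7, 5.5]
opening: 0.336
gripper_force: 30.0
```

```bash
python3 - <<'E'
from h import *
d=cap('top');P=cloud(d)
W=win(140,216,200,285); print('green',*rect(P,W&(abs(P[...,0]-.54)<.09)&(abs(P[...,1]-.309)<.05),.046,.056)); print('tub',*rect(P,win(130,222,190,295),.07,.09))
E
```

```text
green [540.1 309.6] [178.9  98.7] 0.4 [47.1 50.4 53.9] 734
tub [540.6 309.3] [198.2 135.5] 20.6 [72.1 79.1 84.9] 900
```

Request:
arm_command(plan=[[0,0,0.5,0,0,0,2.4],[0,0,1.5,0,0,0,2.4],[0,0,3,0,0,0,2.4],[0,0,3.5,0,0,0,2.4],[0,0,3.5,0,0,0,2.4],[0,0,3.5,0,0,0,2.4],[0,0,2.5,0,0,0,2.4],[0,0,0,0,0,0,2.4],[0.56,2.74,0,0,0,1.63,2.4],[0.56,2.74,0,0,0,1.63,2.4],[0.56,2.74,0,0,0,1.63,2.4],[0.56,2.74,0,0,0,1.63,2.4],[0.56,2.74,0,0,0,1.63,2.4],[0.56,2.74,0,0,0,1.63,2.4],[0.56,2.74,0,0,0,1.63,2.4]])

```text
time: 20.85
tool_pos: [0.5023, 0.1199, 0.1846]
eef_rot: [-0.081, 0.997, -0.0, -0.001]
ft_force: [0.6, -0.7, -1.1]
opening: 0.339
gripper_force: 30.0
```

Request:
arm_command(plan=[[0.56,2.71,0,0,0,1.62,2.4],[0.56,2.71,0,0,0,1.62,2.4],[0.56,2.71,0,0,0,1.62,2.4],[0.56,2.71,0,0,0,1.62,2.4],[0.56,2.71,0,0,0,1.62,2.4],[0.56,2.71,0,0,0,1.62,2.4],[0.56,2.71,0,0,0,1.62,2.4],[0,0,0,0,0,0,2.4],[0,0,-2.5,0,0,0,2.4],[0,0,-2.5,0,0,0,2.4],[0,0,-2.5,0,0,0,2.4],[0,0,-2.5,0,0,0,2.4],[0,0,-1.5,0,0,0,2.4],[0,0,-0.5,0,0,0,2.4],[0,0,0,0,0,0,2.4],[0,0,0,0,0,0,2.4]])

```text
time: 22.45
tool_pos: [0.5424, 0.3087, 0.067]
eef_rot: [-0.178, 0.984, 0.0, 0.001]
ft_force: [1.1, -0.4, -0.7]
opening: 0.338
gripper_force: 30.0
```

Request:
arm_command(plan=[[-0.1,0.1,-0.5,0,0,0,2.4],[0,0,-0.3,0,0,0,2.4],[0,0,-0.15,0,0,0,2.4],[0,0,0,0,0,0,2.4],[0,0,0,0,0,0,2.4]])

```text
time: 22.95
tool_pos: [0.5411, 0.3098, 0.0573]
eef_rot: [-0.178, 0.984, 0.0, 0.0]
ft_force: [-4.3, -1.4, 5.2]
opening: 0.341
gripper_force: 30.0
```

In contact. Next I release and retreat.

Request:
arm_command(plan=[[0,0,0,0,0,0,5],[0,0,0,0,0,0,5],[0,0,0,0,0,0,5],[0,0,0,0,0,0,5],[0,0,1,0,0,0,5],[0,0,2,0,0,0,5],[0,0,3,0,0,0,5],[0,0,3,0,0,0,5],[0,0,3,0,0,0,5],[0,0,0,0,0,0,5],[0,0,0,0,0,0,5]])

```text
time: 24.05
tool_pos: [0.541, 0.3096, 0.1771]
eef_rot: [-0.178, 0.984, 0.0, 0.001]
ft_force: [0.1, -0.4, -1.1]
opening: 0.531
gripper_force: 0.0
```

```bash
python3 - <<'E'
from h import *
d=cap('wrist'); save(d['frame'],'w4.png')
E
```

```text
(no output)
```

View pics/w4.png

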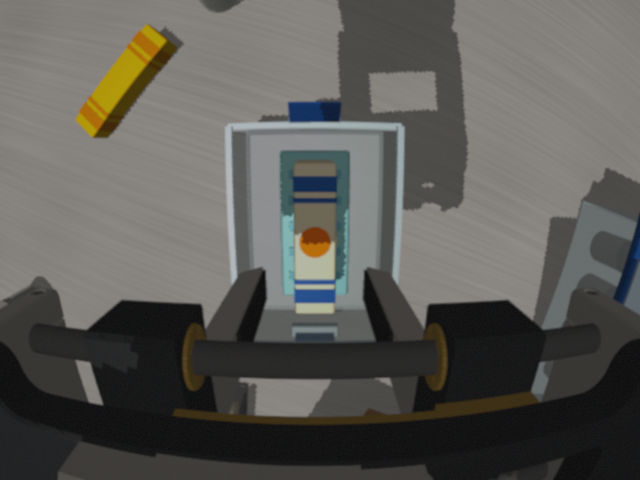

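The orange stick lies squarely on the green one (dot at 315,242). Next I go to the lid handle.

Request:
arm_command(plan=[[-0.11,-3.08,0,0,0,-0.775,5],[-0.11,-3.08,0,0,0,-0.775,5],[-0.11,-3.08,0,0,0,-0.775,5],[-0.11,-3.08,0,0,0,-0.775,5],[-0.11,-3.08,0,0,0,-0.775,5],[-0.11,-3.08,0,0,0,-0.775,5],[-0.11,-3.08,0,0,0,-0.775,5],[-0.11,-3.08,0,0,0,-0.775,5],[-0.11,-3.08,0,0,0,-0.775,5],[-0.11,-3.08,0,0,0,-0.775,5],[-0.11,-3.08,0,0,0,-0.775,5],[-0.11,-3.08,0,0,0,-0.775,5],[-0.11,-3.08,0,0,0,-0.775,5],[-0.11,-3.08,0,0,0,-0.775,5],[-0.11,-3.08,0,0,0,-0.775,5],[-0.11,-3.08,0,0,0,-0.775,5],[-0.11,-3.08,0,0,0,-0.775,5],[-0.11,-3.08,0,0,0,-0.775,5],[-0.11,-3.08,0,0,0,-0.775,5],[-0.11,-3.08,0,0,0,-0.775,5]])

```text
time: 26.1
tool_pos: [0.5183, -0.3075, 0.1751]
eef_rot: [-0.044, 0.999, 0.001, -0.001]
ft_force: [0.1, 0.7, 0.2]
opening: 0.533
gripper_force: 0.0
```

Request:
arm_command(plan=[[0,0,-2,0,0,0,5],[0,0,-2,0,0,0,5],[0,0,-2,0,0,0,5],[0,0,0,0,0,0,5],[0,0,0,0,0,0,5]])

```text
time: 26.6
tool_pos: [0.5188, -0.3063, 0.1162]
eef_rot: [-0.044, 0.999, 0.0, -0.001]
ft_force: [-0.0, -0.5, 0.7]
opening: 0.533
gripper_force: 0.0
```

```bash
python3 - <<'E'
from h import *
d=cap('wrist'); save(d['frame'],'w5.png')
d=cap('scene');P=cloud(d)
W=win(390,520,120,235); s=win(430,490,150,200)
print('orange',*rect(P,W&s&(abs(P[...,0]-.542)<.08)&(abs(P[...,1]-.311)<.045),.079,.09)); print('tub',*rect(P,W,.07,.09))
E
```

```text
orange [547.1 292.7] [119.9  80.9] 16.1 [79.6 81.8 84.4] 741
tub [542.8 311.8] [199. 139.] 19.8 [71.4 79.2 84.2] 2293
```

View pics/w5.png

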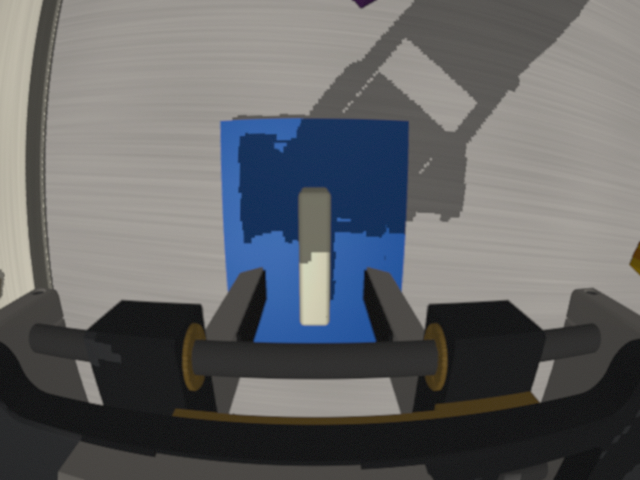

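The handle is centred between the fingers (u 300-331, fingers 265 and 363). Next I descend to TCP z≈43 mm and grip.

Request:
arm_command(plan=[[0.1,0,-2,0,0,0,5],[0,0,-2,0,0,0,5],[0,0,-2,0,0,0,5],[0,0,-1,0,0,0,5],[0,0,-0.3,0,0,0,5],[0,0,0,0,0,0,1.2],[0,0,0,0,0,0,1.2],[0,0,0,0,0,0,1.2],[0,0,0,0,0,0,1.2],[0,0,0,0,0,0,1.2],[0,0,0,0,0,0,1.2],[0,0,0,0,0,0,1.2],[0,0,0,0,0,0,1.2]])

```text
time: 28.0
tool_pos: [0.5202, -0.3066, 0.044]
eef_rot: [-0.044, 0.999, -0.0, 0.0]
ft_force: [-1.2, 1.2, 6.5]
opening: 0.206
gripper_force: 30.0
```

Request:
arm_command(plan=[[0,0,0.5,0,0,0,1.2],[0,0,1.5,0,0,0,1.2],[0,0,2.5,0,0,0,1.2],[0,0,3,0,0,0,1.2],[0,0,3,0,0,0,1.2],[0,0,2.5,0,0,0,1.2],[0,0,1,0,0,0,1.2],[0.08,2.2,0,0,0,0.55,1.2],[0.08,2.2,0,0,0,0.55,1.2],[0.08,2.2,0,0,0,0.55,1.2],[0.08,2.2,0,0,0,0.55,1.2],[0.08,2.2,0,0,0,0.55,1.2],[0.08,2.2,0,0,0,0.55,1.2],[0.08,2.2,0,0,0,0.55,1.2],[0.08,2.2,0,0,0,0.55,1.2],[0.08,2.2,0,0,0,0.55,1.2],[0.08,2.2,0,0,0,0.55,1.2],[0.08,2.2,0,0,0,0.55,1.2],[0.08,2.2,0,0,0,0.55,1.2],[0.08,2.2,0,0,0,0.55,1.2]])

```text
time: 30.0
tool_pos: [0.53, -0.0195, 0.1831]
eef_rot: [-0.107, 0.994, 0.0, -0.0]
ft_force: [1.1, -0.0, -2.1]
opening: 0.212
gripper_force: 30.0
```

Request:
arm_command(plan=[[0.08,2.2,0,0,0,0.55,1.2],[0.08,2.2,0,0,0,0.55,1.2],[0.08,2.2,0,0,0,0.55,1.2],[0.08,2.2,0,0,0,0.55,1.2],[0.08,2.2,0,0,0,0.55,1.2],[0.08,2.2,0,0,0,0.55,1.2],[0.08,2.2,0,0,0,0.55,1.2],[0.08,2.2,0,0,0,0.55,1.2],[0.08,2.2,0,0,0,0.55,1.2],[0.08,2.2,0,0,0,0.55,1.2],[0.08,2.2,0,0,0,0.55,1.2],[0.08,2.2,0,0,0,0.55,1.2],[0.08,2.2,0,0,0,0.55,1.2],[0.08,2.2,0,0,0,0.55,1.2],[0.08,2.2,0,0,0,0.55,1.2],[0,0,0,0,0,0,1.2],[0,0,0,0,0,0,1.2]])

```text
time: 31.7
tool_pos: [0.542, 0.3093, 0.1828]
eef_rot: [-0.178, 0.984, -0.0, -0.001]
ft_force: [-0.1, -0.6, -1.6]
opening: 0.21
gripper_force: 30.0
```

```bash
python3 - <<'E'
from h import *
d=cap('wrist'); save(d['frame'],'w6.png'); d=cap('scene'); np.save('s6.npy',d,allow_pickle=True)
save(cv2.resize(d['frame'][60:300,320:640],(800,600)),'s6.png')
E
```

```text
(no output)
```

View pics/s6.png

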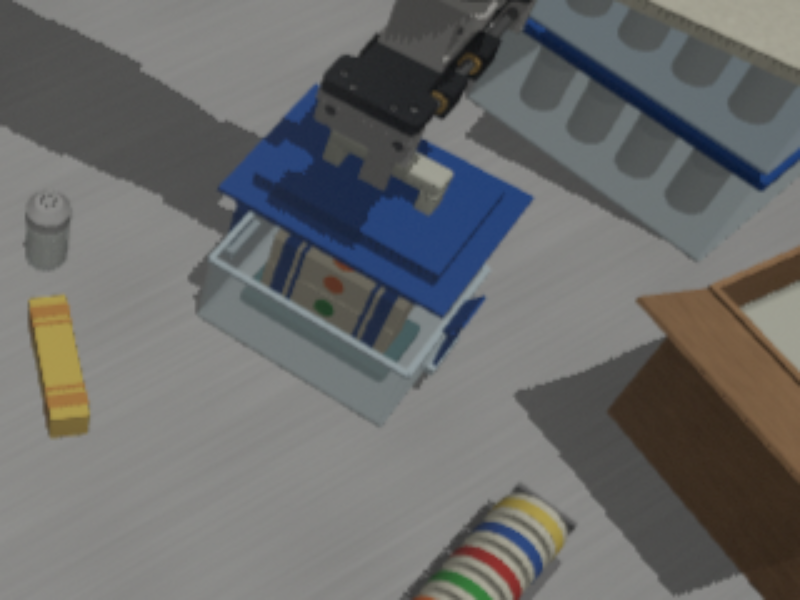

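The lid is held level above the tub and aligned with it, with the stack visible inside. I check its centre against the tub from this view.

```bash
python3 - <<'E'
from h import *
d=np.load('s6.npy',allow_pickle=True).item();P=cloud(d);h=cv2.cvtColor(d['frame'],cv2.COLOR_RGB2HSV)
m=(h[...,0]>100)&(h[...,0]<130)&(h[...,1]>120)&win(400,540,85,200)
print(*rect(P,m,.150,.178)); q=P[m&(P[...,2]>.155)&(P[...,2]<.172)]
A=np.c_[q[:,:2]-q[:,:2].mean(0),np.ones(len(q))]; print(np.linalg.lstsq(A,q[:,2],rcond=None)[0])
d=cap('top');P=cloud(d);h=cv2.cvtColor(d['frame'],cv2.COLOR_RGB2HSV)
m=(h[...,0]>100)&(h[...,0]<130)&(h[...,1]>120)&win(110,235,170,310)
print(*rect(P,m,.150,.178))
E
```

```text
[542.5 310. ] [188.4 141.6] 20.8 [162.2 173.6 177.6] 4215
[-0.00016533 -0.00310903  0.16427122]
[552.  279.2] [188.7  76.3] 19.8 [162.4 166.6 177.6] 1340
```

Within about 1 mm. Next I lower the lid to just above the catches.

Request:
arm_command(plan=[[0,0.05,-2,0,0,0,1.2],[0,0,-2,0,0,0,1.2],[0,0,-1.5,0,0,0,1.2],[0,0,-0.8,0,0,0,1.2],[0,0,-0.4,0,0,0,1.2],[0,0,-0.2,0,0,0,1.2],[0,0,0,0,0,0,1.2]])

```text
time: 32.55
tool_pos: [0.5426, 0.3101, 0.1149]
eef_rot: [-0.178, 0.984, 0.0, 0.0]
ft_force: [0.0, -0.2, -2.3]
opening: 0.209
gripper_force: 30.0
```

Request:
arm_command(plan=[[0,0,-0.2,0,0,0,1.2],[0,0,-0.2,0,0,0,1.2],[0,0,-0.2,0,0,0,1.2],[0,0,-0.2,0,0,0,1.2],[0,0,0,0,0,0,1.2]])

```text
time: 33.05
tool_pos: [0.5422, 0.31, 0.1063]
eef_rot: [-0.178, 0.984, -0.0, -0.0]
ft_force: [-2.3, -0.7, 1.9]
opening: 0.207
gripper_force: 30.0
```

Request:
arm_command(plan=[[0,0,-0.2,0,0,0,1.2],[0,0,-0.2,0,0,0,1.2],[0,0,-0.1,0,0,0,1.2],[0,0,0,0,0,0,1.2],[0,0,0,0,0,0,1.2]])

```text
time: 33.55
tool_pos: [0.5425, 0.3101, 0.102]
eef_rot: [-0.178, 0.984, 0.0, 0.0]
ft_force: [-2.5, -1.3, 9.2]
opening: 0.209
gripper_force: 30.0
```

Request:
arm_command(plan=[[0,0,-0.1,0,0,0,1.2],[0,0,-0.1,0,0,0,1.2],[0,0,0,0,0,0,1.2]])

```text
time: 33.85
tool_pos: [0.5427, 0.3102, 0.1019]
eef_rot: [-0.178, 0.984, 0.0, 0.001]
ft_force: [-10.6, -5.7, 24.1]
opening: 0.209
gripper_force: 30.0
```

There's a stiff stop at exactly the home height. I relax the press, open and retreat.

Request:
arm_command(plan=[[0,0,0.2,0,0,0,1.2],[0,0,0,0,0,0,4.5],[0,0,0,0,0,0,4.5],[0,0,0,0,0,0,4.5],[0,0,0,0,0,0,4.5],[0,0,1,0,0,0,4.5],[0,0,2,0,0,0,4.5],[0,0,3,0,0,0,4.5],[0,-3,3,0,0,0,4.5],[0,-3,1,0,0,0,4.5],[0,-3,0,0,0,0,4.5],[0,-3,0,0,0,0,4.5],[0,-3,0,0,0,0,4.5],[0,-3,0,0,0,0,4.5],[0,-3,0,0,0,0,4.5],[0,-3,0,0,0,0,4.5],[0,0,0,0,0,0,4.5]])

```text
time: 35.55
tool_pos: [0.5425, 0.0674, 0.2023]
eef_rot: [-0.176, 0.984, -0.0, 0.0]
ft_force: [-0.1, -0.1, -0.3]
opening: 0.474
gripper_force: 0.0
```

```bash
python3 - <<'E'
from h import *
for n,W in(('top',(120,232,180,305)),('scene',(385,530,90,240))):
    d=cap(n);P=cloud(d);h=cv2.cvtColor(d['frame'],cv2.COLOR_RGB2HSV)
    m=(h[...,0]>100)&(h[...,0]<130)&(h[...,1]>120)&win(*W)
    print(n,*rect(P,m,.076,.091)); q=P[m&(P[...,2]>.079)&(P[...,2]<.089)]
    A=np.c_[q[:,:2]-q[:,:2].mean(0),np.ones(len(q))]; print(np.linalg.lstsq(A,q[:,2],rcond=None)[0])
    print('handle',*rect(P,win(*W)&(P[...,2]>.122),.122,.14))
save(cv2.resize(d['frame'][90:240,385:585],(800,600)),'s7.png')
E
```

```text
top [540.3 308.9] [195. 137.] 20.6 [80.2 83.5 87.6] 1695
[-0.00064484 -0.00243871  0.08351477]
handle [541.8 309.1] [90.6 21.1] 20.6 [124.2 127.9 131. ] 374
scene [544.2 312.2] [196.  141.9] 20.5 [80.6 83.1 88.7] 1922
[ 0.00130226 -0.001763    0.08319418]
handle [543.1 310.8] [90.1 23.3] 19.6 [123.4 127.2 129.7] 439
```

View pics/s7.png

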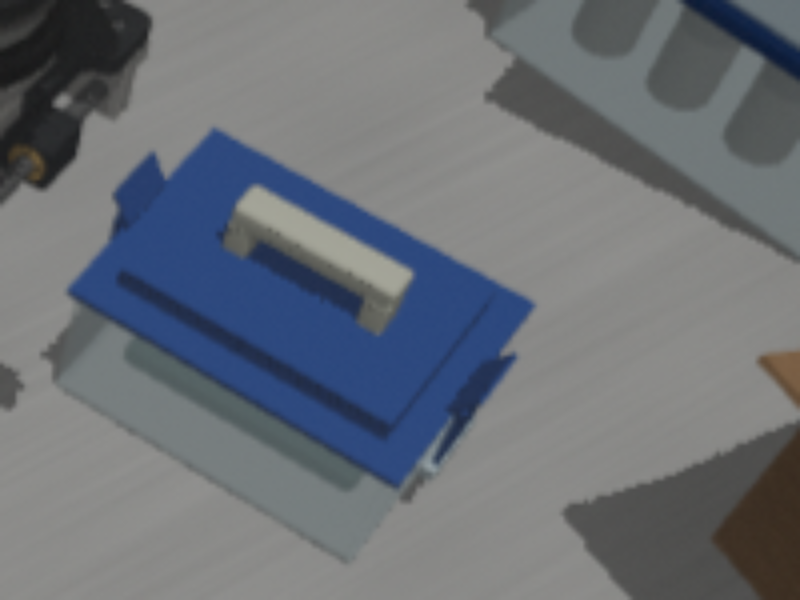

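The lid lies level on the rim, with the flange top at about 84 mm and the handle centred on the tub. Both catches stand over its edge at (135,195) and (480,390) in the crop. Handing in.

```bash
python3 -c "
from h import *
print(finish_job())"
```

```text
the job is handed in; nothing more can be done
None
```

The tub is packed in order (freezer block, green-dot stick, orange-dot stick), the lid is pressed home with both catches over its edge, and the job was handed in after about 36 s of the 125 s; no verdict came back.

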